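# Swing the bench magnifier over the culture dish and switch on its lamp

### The arm

A 6-joint arm with a two-finger parallel gripper is mounted at the origin on the work surface. World frame = base frame: x ahead of the robot, y to its left, z up, the work surface at z = 0. Lengths are in m, angles in degrees, forces in N, time in s.
With the tool pointing down it reaches from about 0.25 to 0.725 m from the base axis. Payload 9.7 kg.
Tool frame: the origin (TCP) lies at the very end of the fingers, on their centre line; the grasp point (between the pads) lies 19 mm behind it (bot.grip_depth is the distance from the TCP to the grasp point, in m); z points along the fingers, y is the direction in which the jaws open and shut (so a half turn about z gives the same grasp; the last joint's range is limited). The gripper opens to 85 mm and grips with 20 to 120 N. Pads are 22 mm wide; open, the fingers measure 114 mm over their backs; the gripper's body (76 mm by 85 mm) begins 54 mm behind the grasp point. The pads swing forward as they close: fully open they stand 13 mm farther back than shut.
Start: joints at [-70.932, 4.979, 10.078, 95.1, 0, 90], TCP at [0.18, -0.52, 0.231] pointing down, gripper open.
Joint ranges: [-179.16, 179.16], [-48.56, 103.87], [-65.8, 70.77], [-126.05, 130.52], [-82.76, 87.17], [-180, 180]. Speed limits (degrees/s): [127.2, 127.2, 147.25, 180, 180, 180].

### API

Orientations are given as [roll, pitch, yaw] about the fixed x, y, z axes, in that order (R = Rz(yaw) Ry(pitch) Rx(roll)).
In Python, from workcell import bot, viewer gives the robot as it stands.
- The arm moves only by the tool arm_command, never from a script. Its argument "motion" is a list of rows, each a list of 3 entries, a list of its own where there are three numbers: the opening, from 0 (shut) to 1 (fully open), then the shift along the tool's x, y, z in units of 60 mm (1.0 is 60 mm), then the turn, a rotation vector about the tool's x, y, z in units of 6 degrees (1.0 is 6 degrees). A call has 1 to 12 rows; each row shifts and turns the commanded pose from where the row before left it, along the tool's axes as they then stand; what a row does not reach is not made up. A row lasts 1/8 s, in which the tool goes at most 62.5 mm and 10.7 degrees, less where a joint would pass 70% of its speed; a pose out of reach is approached as far as the arm can. A call is refused whole if a number of a shift passes 1 or a number of a turn 1, either way. A call with a gripper value outside its range is refused whole. The fingers move at their own pace and stop on an object; "newtons" is the grip in N (left out, the last holds). Time passes only in rows, so rows that do not move let the fingers close. It gives the time, the measured TCP pose, the force and the opening at its end, in the units of the state.
- bot.get_obs(): the state, without advancing time (a new reading comes with each control period).
- viewer.camera(name): name is "scene" or "side" or "wrist"; returns the picture (400x640x3 uint8, blue, green, red); there is no depth.
- viewer.calibration(name): a dict with "fx", "fy", "cx", "cy" (pixels), "T" (4x4, takes a point from camera to world coordinates). Camera axes: x right, y down, z forward; pixel columns grow to the right and rows downward; lengths in m; the calibration is good to about 2 mm. The wrist camera is an equidistant fisheye: a pixel r from the principal point sees the ray r / f radians off the axis. A picture is of the moment at which its call begins: read the wrist's pose just before it. calibration takes no time and is no camera call; for the wrist camera it gives the pose at the moment of the call.
- bot.job_done(): hands the job in, once; it reports no verdict.
The state is a dict: "time": time; "q": joint angles; "qd": joint speeds; "joint_efforts": joint torques, N m; "ee_pos": TCP position; "tcp_rot": TCP orientation; "wrist_force": force on the tool from outside, world axes, zero at the start; "torque": the same for the moment, N m; "opening": finger opening in m.
Only numpy, scipy, OpenCV 4.12 (cv2) and the standard library are available. Lean on these libraries where they do the work, as an engineer would, in place of code of your own. Each camera call takes 0.05 s, during which the arm holds its last target.

### The job

With a fingertip, push the arm of the bench magnifier round until its round lens is centred over the small culture dish, and leave it there. Then press the lamp switch on top of the magnifier's post all the way down and let go. Do not pinch the arm, and leave the dish, the beaker, the tube rack, the timer and the bottle standing where they are.

Things in the scene. Friction and masses are not known exactly. Their poses are not given: they have to be found in the camera images.
- stand: Fixed stand of the magnifier: white round foot of radius 78 mm, 24 mm high, with an upright post. Origin: centre of the foot's underside, on the post's axis, about which the arm turns. z up. The post carries the arm's hub (radius 22 mm, heights 150 to 180 mm), a cap of radius 23 mm up to 189 mm and the lamp switch above it. The stand's place and yaw vary.
- boom (a joint): Angle of the magnifier's arm about the vertical post (rad). At 0 the arm points along the stand's -x; positive turns it counter-clockwise seen from above, so the arm points in the direction (stand yaw + pi + value). Stops at -1.5 and 1.5. Stiff: dry friction of 0.25 N m, so it takes 2 to 3 N at 0.1 m from the axis to move it, and it stays where it is left.
- boom_mid (a point): Point in the middle of the arm's width and thickness, 100 mm from the post's axis, 165 mm above the bench. Frame: x runs along the arm towards the post, z up. The arm here is two parallel steel rods, each 12 mm thick (heights 159 to 171 mm), together 30 mm wide; they are bare from 22 to 151 mm from the axis, and carry the lens beyond.
- rod_left: The one of the two rods whose centre line lies 9 mm to the -y side of the arm's centre line (the arm's own y axis; on the left seen from the post looking out along the arm). Its origin is on the post's axis at bench height and its axes are those of point boom_mid, so the origin tells nothing but the post.
- rod_right: The other rod, 9 mm to the +y side of the arm's centre line. Origin and axes as for rod_left.
- lens (a point): Centre of the clear round lens, 220 mm from the post's axis, 165 mm above the bench. White ring around it: outer radius 58 mm, inner radius 50 mm, heights 153 to 177 mm.
- switch (a joint): Travel of the lamp switch (m): 0 up, 0.006 fully down. A spring returns it; fully down takes 5 N.
- switch_top (a point): Centre of the top of the lamp switch: a round white button of radius 14 mm facing up on top of the post, on its axis, 211 mm above the bench when up. It is pressed straight down.
- dish: Culture dish, the target: loose flat round clear dish with amber filling, radius 30 mm, 15 mm high, about 40 g. Origin: centre of its underside. It stands on the bench about 220 mm from the post, in one of three places on the lens's path (in the middle or about 52 degrees to either side of the stand's -x); the beaker and the tube rack stand at the other two.
- beaker: Bystander: loose open glass beaker, radius 34 mm, 90 mm high. Origin: centre of its underside. The lens passes above it.
- rack: Bystander: loose red rack with small white tubes, 70 by 124 mm, 58 mm high with the tubes. Origin: centre of its underside. The lens passes above it.
- timer: Bystander: loose white timer standing upright, 22 by 70 mm, 62 mm high, outside the lens's reach, to the robot's left. Origin: centre of its underside.
- bottle: Bystander: loose glass bottle, radius 33 mm, 150 mm high, outside the lens's reach, to the robot's right. Origin: centre of its underside.
Things that resemble listed ones, but are neither listed nor needed, are in the scene too. Several things look just like the dish: the one meant starts farthest to the robot's right.

How it is judged (in metres and radians):
On the way, in this order (a step that is already met when the one before it is completed fails the run):
1. the lens has been pushed over the dish and is at rest there (horizontal distance between lens and dish below 0.02 m and velocity of joint boom between -0.03 and 0.03 rad/s), for 0.2 s.
2. the lamp switch is pressed down (value of joint switch above 0.0045 m), for 0.05 s.
At the end, for the whole second after the job is handed in: Lens centre within 20 mm horizontally of the dish's centre (whole dish inside the lens ring), arm at rest; lamp switch then pressed at least 4.5 of its 6 mm and up again; dish, beaker, rack, timer and bottle within 12 mm of where they stood (all of step 1 and value of joint switch below 0.0015 m and distance of each of dish, beaker, rack, timer, bottle from where it was at the start of the episode below 0.012 m); the robot touches nothing.
It fails at once if the lamp switch is pressed before the lens is over the dish (value of joint switch above 0.0045 m and not (horizontal distance between lens and dish below 0.02 m)).
It fails at once if the arm is pinched: fingers press on both of its rods at once (contact force between the fingers and rod_left above 1.5 N and contact force between the fingers and rod_right above 1.5 N).
It fails at once if the dish is moved, lifted or carried (distance of dish from where it was at the start of the episode above 0.012 m).
It fails at once if a bystander is moved, lifted or knocked over (distance of any of beaker, rack, timer, bottle from where it was at the start of the episode above 0.012 m or angle between any of beaker, rack, timer, bottle's own z axis and vertical above 0.3 rad).
It also fails if it takes over 48 s, if anything falls off the work surface, if the arm or the gripper's body presses on something with over 40 N, if the wrist force passes 120 N, or if a joint passes its speed limit or range.

## Working session

There is one attempt and no reset: what is moved stays moved. The work goes in short steps, Python scripts to look and compute and a tool call to move; the robot and the scene stay as the last step left them, time stands still between calls to the robot, and variables do not carry over. Pictures are saved under pics/ and viewed, and the job is handed in when it is done.

Besides the shell and the picture viewer there is one more tool, called after "Call:" by a JSON object that holds its "op" and its "data", one argument or row to a line. arm_command: Moves the arm, as the interface text tells. Its arguments: {"type":"object","properties":{"motion":{"type":"array"},"newtons":{"type":"number"}},"required":["motion"]}

```bash
ls; mkdir -p pics; python3 - <<'E'
from workcell import bot, viewer
import cv2
o=bot.get_obs();print(o)
for n in ["scene","side"]:
    cv2.imwrite(f"pics/{n}0.png",viewer.camera(n)); print(n,viewer.calibration(n))
E
```

```text
pics
{'time': 0.0, 'q': array([-7.09301559e+01,  5.01138334e+00,  1.00310245e+01,  9.50989392e+01,
        2.74290302e-04,  9.00008445e+01]), 'qd': array([-0.06333986, -0.0758573 ,  0.00292303,  0.08774386, -0.06948818,
        0.0189597 ]), 'joint_efforts': array([ 2.05662240e-03, -5.20398045e+01,  4.64799392e+01,  1.65025686e-02,
        1.79854292e-04,  2.18168464e-05]), 'ee_pos': array([ 0.17961744, -0.51958431,  0.23054963]), 'tcp_rot': array([-1.79920702e+02, -2.73121277e-04,  1.90689992e+01]), 'wrist_force': array([-0.12616092, -0.14679377,  0.08294624]), 'torque': array([ 0.01492438, -0.03120802, -0.01845151]), 'opening': 0.08542347907937525}
scene {'fx': 520.787444555399, 'fy': 520.787444555399, 'cx': 321.04355244837853, 'cy': 207.22121165298555, 'T': array([[ 0.14102542,  0.83654184, -0.52944272,  1.29487334],
       [ 0.98997181, -0.12360343,  0.06839596, -0.08753568],
       [-0.00822486, -0.53377893, -0.84558406,  1.30095834],
       [ 0.        ,  0.        ,  0.        ,  1.        ]])}
side {'fx': 384.79267140036785, 'fy': 384.79267140036785, 'cx': 322.312901313883, 'cy': 192.11879025273356, 'T': array([[-0.97942427, -0.0931149 ,  0.17904666,  0.39458915],
       [-0.20156868,  0.49491086, -0.84524157,  0.84522335],
       [-0.00990755, -0.86394031, -0.50349676,  0.62617994],
       [ 0.        ,  0.        ,  0.        ,  1.        ]])}
```

View pics/scene0.png

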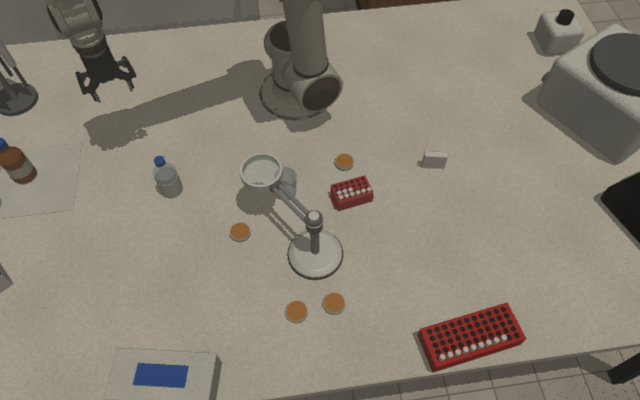

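View pics/side0.png

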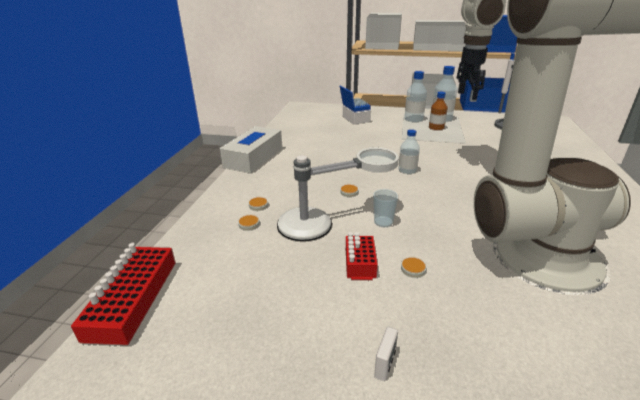

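Scene view (image right = world +y): the dishes are at (240,232), (344,161), (296,311) and (334,303). The target is the leftmost one, at (240,232). The lens ring is near (262,170), the switch near (314,217), the foot near (315,254), the beaker near (285,183) and the rack near (352,192).

```bash
cat > h.py <<'E'
import numpy as np, cv2
from workcell import bot, viewer
def ray(n,u,v):
    c=viewer.calibration(n);T=c["T"]
    d=T[:3,:3]@np.array([(u-c["cx"])/c["fx"],(v-c["cy"])/c["fy"],1]);return T[:3,3],d
def plane(n,u,v,z):
    p,d=ray(n,u,v);return p+d*(z-p[2])/d[2]
def proj(n,P):
    c=viewer.calibration(n);T=c["T"];q=T[:3,:3].T@(np.array(P)-T[:3,3]);return [c["fx"]*q[0]/q[2]+c["cx"],c["fy"]*q[1]/q[2]+c["cy"]]
def blobs(img,lo,hi,amin=30):
    m=cv2.inRange(cv2.cvtColor(img,cv2.COLOR_BGR2HSV),lo,hi)
    n,l,s,c=cv2.connectedComponentsWithStats(m)
    return [(s[i,4],c[i].round(1),s[i,:4]) for i in range(1,n) if s[i,4]>amin]
E
python3 - <<'E'
from h import *
for n in["scene","side"]:
    im=cv2.imread(f"pics/{n}0.png")
    for a,c,s in blobs(im,(8,120,90),(22,255,255)): print(n,a,c,s,plane(n,*c,0.013).round(4))
im=cv2.imread("pics/scene0.png")
cv2.imwrite("pics/z1.png",cv2.resize(im[140:290,210:400],None,fx=4,fy=4,interpolation=cv2.INTER_CUBIC))
im=cv2.imread("pics/side0.png")
cv2.imwrite("pics/z2.png",cv2.resize(im[140:250,260:440],None,fx=4,fy=4,interpolation=cv2.INTER_CUBIC))
E
```

```text
scene 223 [  8.9 156.7] [  0 148  20  17] [ 0.16  -0.925  0.013]
scene 182 [344.  160.4] [336 154  17  14] [0.329  0.1112 0.013 ]
scene 232 [239.5 230.5] [231 223  18  16] [ 0.5321 -0.2242  0.013 ]
scene 298 [333.8 302. ] [324 293  20  19] [0.7844 0.0083 0.013 ]
scene 305 [296.1 310.4] [287 301  20  20] [ 0.7931 -0.0923  0.013 ]
side 186 [438.9 107. ] [431  99  16  16] [ 0.2058 -1.1297  0.013 ]
side 68 [435.9 126.3] [430 123  14   7] [ 0.2336 -0.8464  0.013 ]
side 104 [348.8 188.3] [341 185  16   8] [ 0.5338 -0.2238  0.013 ]
side 126 [257.5 201.4] [249 197  18  10] [ 0.7955 -0.0926  0.013 ]
side 161 [248.1 220.1] [239 215  19  11] [0.787  0.0083 0.013 ]
side 261 [413.3 264.7] [402 258  23  15] [0.3303 0.1122 0.013 ]
```

View pics/z1.png

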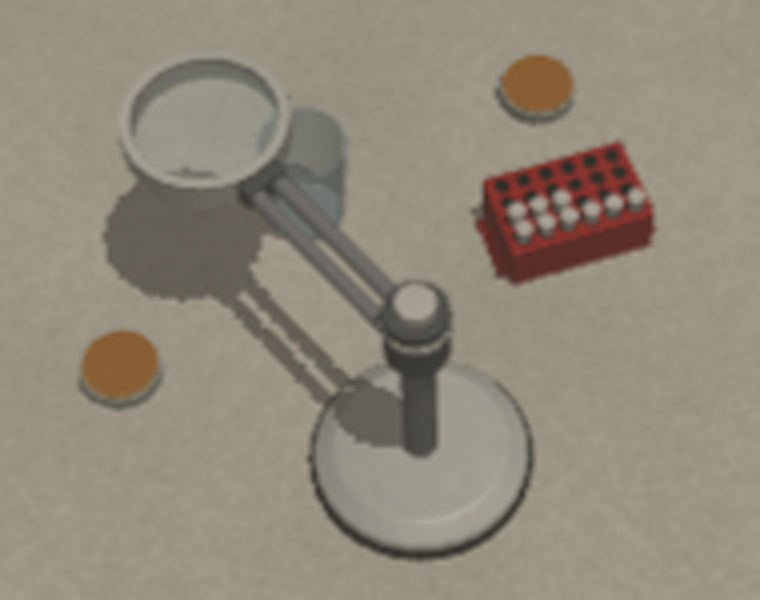

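View pics/z2.png

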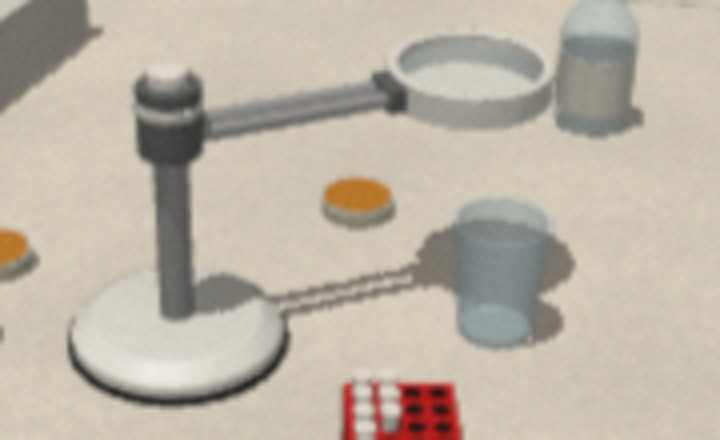

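In the zooms, the switch top is at scene (313.5,215.8) and side (301.8,159). The lens ring's top rim is centred at scene (261.5,170.5) and side about (377.5,157).

```bash
python3 - <<'E'
from h import *
s=plane("scene",313.5,215.8,.211);s2=plane("side",301.8,159,.211);print("switch",s,s2)
l=plane("scene",261.5,170.5,.177);l2=plane("side",377.5,157,.177);print("lens",l,l2)
d=np.array([.533,-.224,0])
for p in (s,(s+s2)/2):
  for L in(l,l2):
    a=np.arctan2(*(L-p)[1::-1]);b=np.arctan2(*(d-p)[1::-1]);print(np.hypot(*(L-p)[:2]),np.degrees(a),np.hypot(*(d-p)[:2]),np.degrees(b))
print("foot",plane("scene",315,254,.024))
print("beaker",plane("scene",290,190,.0), plane("side",384,221,0))
for n,c in (("scene",(165,178)),("side",(409,170))):print("bottle",plane(n,*c,0.02))
print("timer",plane("scene",435,160,.031))
E
```

```text
switch [ 0.6343265 -0.0211624  0.211    ] [ 0.62636487 -0.00438664  0.211     ]
lens [ 0.45288341 -0.13778023  0.177     ] [ 0.44421826 -0.12396295  0.177     ]
0.21568799435072858 -147.27017030527682 0.22673806331939636 -116.54418946706306
0.2161228667408367 -151.5978055046977 0.22673806331939636 -116.54418946706306
0.21706977208896475 -144.83885551509803 0.23257769660559108 -114.74315541743621
0.21680932738358183 -149.14683328461095 0.23257769660559108 -114.74315541743621
foot [ 0.64321454 -0.02206767  0.024     ]
beaker [ 0.40574022 -0.06635395  0.        ] [ 0.41111769 -0.07813204  0.        ]
bottle [ 0.32035662 -0.43613257  0.02      ]
bottle [ 0.3464101  -0.37639439  0.02      ]
timer [0.38182776 0.38330329 0.031     ]
```

```bash
cat >> h.py <<'E'
def overlay(n,im,post,ang,out,box,k=4,extra=()):
    big=cv2.resize(im[box[1]:box[3],box[0]:box[2]],None,fx=k,fy=k,interpolation=cv2.INTER_CUBIC)
    def circ(c,r,z,col):
        t=np.linspace(0,2*np.pi,49)
        pts=[[(u-box[0]+.5)*k,(v-box[1]+.5)*k] for u,v in(proj(n,[c[0]+r*np.cos(a),c[1]+r*np.sin(a),z]) for a in t)]
        cv2.polylines(big,[np.int32(pts)],True,col,1)
    circ(post,.078,0,(0,255,0));circ(post,.014,.211,(0,0,255));circ(post,.023,.189,(0,255,255))
    L=np.array(post)+.22*np.array([np.cos(ang),np.sin(ang)])
    circ(L,.058,.177,(255,0,0));circ(L,.05,.177,(255,0,0))
    for e in extra: circ(*e)
    cv2.imwrite(out,big)
def tri(a,b):
    (p,d),(q,e)=ray(*a),ray(*b)
    d/=np.linalg.norm(d);e/=np.linalg.norm(e)
    st=np.linalg.lstsq(np.c_[d,-e],q-p,rcond=None)[0]
    A,B=p+d*st[0],q+e*st[1];return (A+B)/2,np.linalg.norm(A-B)
E
python3 - <<'E'
from h import *
print("sw",tri(("scene",313.5,215.8),("side",301.8,159)))
print("lens",tri(("scene",261.5,170.5),("side",377.5,157)))
print("foot top c",tri(("scene",315.2,252),("side",304.5,222.5)))
e=[((.533,-.224),.03,.015,(255,0,255)),((.408,-.072),.034,0,(255,255,0)),((.408,-.072),.034,.09,(255,255,0))]
overlay("scene",cv2.imread("pics/scene0.png"),(.634,-.018),np.radians(-148),"pics/o1.png",(210,140,400,290),4,e)
overlay("side",cv2.imread("pics/side0.png"),(.634,-.018),np.radians(-148),"pics/o2.png",(260,140,440,250),4,e)
E
```

```text
sw (array([ 0.63029905, -0.02049635,  0.20346482]), np.float64(0.0010229371056479236))
lens (array([ 0.44584836, -0.13850122,  0.16943281]), np.float64(0.0022981597522494313))
foot top c (array([ 0.6292824 , -0.01939374,  0.00697315]), np.float64(0.001747220676610339))
```

View pics/o1.png

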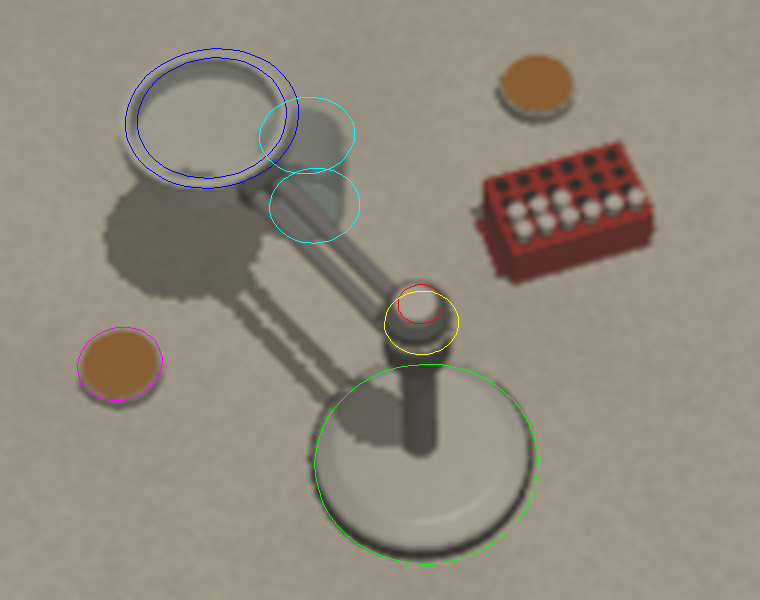

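View pics/o2.png

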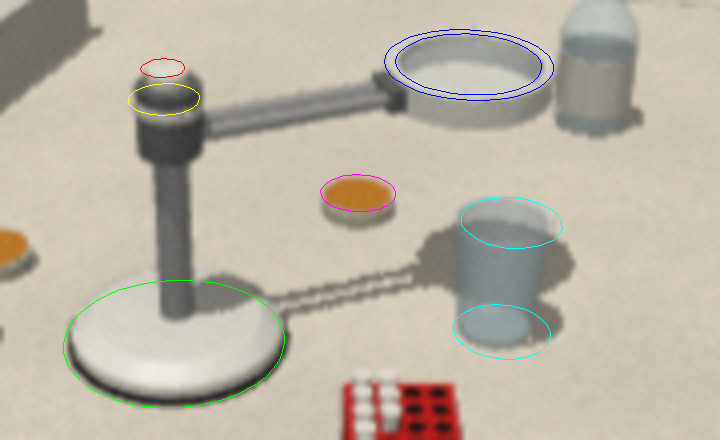

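Estimates: post at about (0.630,-0.021), arm direction about -147.5°, and the dish bearing about -115.5° at r≈0.225. The arm therefore needs about +32° CCW, pushed from its robot side. First I'll shut the fingers, raise and turn to yaw ≈ -41°.

Call:
{"op": "arm_command", "data": {
  "motion": [
    [0,[0,0,-0.6],[0,0,1]],
    [0,[0,0,-0.6],[0,0,1]],
    [0,[0,0,0],[0,0,1]],
    [0,[0,0,0],[0,0,1]],
    [0,[0,0,0],[0,0,1]],
    [0,[0,0,0],[0,0,1]],
    [0,[0,0,0],[0,0,1]],
    [0,[0,0,0],[0,0,1]],
    [0,[0,0,0],[0,0,1]],
    [0,[0,0,0],[0,0,1]],
    [0,[0,0,0],[0,0,0]]
  ],
  "newtons": 30
}}

```text
time: 1.48
ee_pos: [0.1797, -0.5198, 0.3029]
tcp_rot: [-180.0, 0.0, -40.9]
wrist_force: [0.1, -1.3, 0.1]
opening: -0.0
```

```bash
cat >> h.py <<'E'
from scipy.spatial.transform import Rotation as R
def rel(target):
    o=bot.get_obs();M=R.from_euler("xyz",o["tcp_rot"],degrees=True)
    return M.inv().apply(np.array(target)-o["ee_pos"])/.06,o
E
python3 - <<'E'
from h import *
r,o=rel([.506,-.041,.30]);print(r,o["ee_pos"],o["tcp_rot"],o["opening"],o["wrist_force"])
E
```

```text
[-1.11174473 -9.59240414  0.05280496] [ 0.17966073 -0.51975345  0.30292461] [-1.79979772e+02  3.47800307e-02 -4.08912111e+01] -3.757051154760458e-05 [ 0.06864773 -1.31151981  0.11315494]
```

Call:
{"op": "arm_command", "data": {
  "motion": [
    [0,[-0.1,-0.8,0],[0,0,0]],
    [0,[-0.1,-0.8,0],[0,0,0]],
    [0,[-0.1,-0.8,0],[0,0,0]],
    [0,[-0.1,-0.8,0],[0,0,0]],
    [0,[-0.1,-0.8,0],[0,0,0]],
    [0,[-0.1,-0.8,0],[0,0,0]],
    [0,[-0.1,-0.8,0],[0,0,0]],
    [0,[-0.1,-0.8,0],[0,0,0]],
    [0,[-0.1,-0.8,0],[0,0,0]],
    [0,[-0.1,-0.8,0],[0,0,0]],
    [0,[-0.1,-0.8,0],[0,0,0]],
    [0,[0,-0.8,0],[0,0,0]]
  ]
}}

```text
time: 2.98
ee_pos: [0.3869, -0.1705, 0.3206]
tcp_rot: [-172.4, 0.1, -28.8]
wrist_force: [0.6, 0.0, -0.3]
opening: -0.0002
```

Call:
{"op": "arm_command", "data": {
  "motion": [
    [0,[0,0,0],[0,0,0]],
    [0,[0,0,0],[0,0,0]]
  ]
}}

```text
time: 3.22
ee_pos: [0.3867, -0.1717, 0.3199]
tcp_rot: [-172.5, 0.1, -28.9]
wrist_force: [-0.2, 0.2, -0.0]
opening: 0.0002
```

```bash
python3 - <<'E'
from h import *
r,o=rel([.506,-.041,.145]);print(r,o["ee_pos"],o["tcp_rot"],o["wrist_force"])
c=viewer.calibration("wrist");im=viewer.camera("wrist");cv2.imwrite("pics/w1.png",im);np.save("w1T.npy",c["T"]);print(c)
cv2.imwrite("pics/s1.png",viewer.camera("scene"))
E
```

```text
[ 0.69403579 -2.46657972  3.26106429] [ 0.38666413 -0.17174875  0.31988449] [-1.72540116e+02  1.26043969e-01 -2.89093972e+01] [-0.22791924  0.24336298 -0.04491715]
{'fx': 309.70691628693146, 'fy': 309.70691628693146, 'cx': 320.8101305571477, 'cy': 200.04356549973963, 'T': array([[-0.47980384, -0.8468087 , -0.22957201,  0.45238549],
       [-0.86759055,  0.41895342,  0.26788927, -0.22920903],
       [-0.13067098,  0.32770881, -0.93569869,  0.46113566],
       [ 0.        ,  0.        ,  0.        ,  1.        ]])}
```

View pics/w1.png

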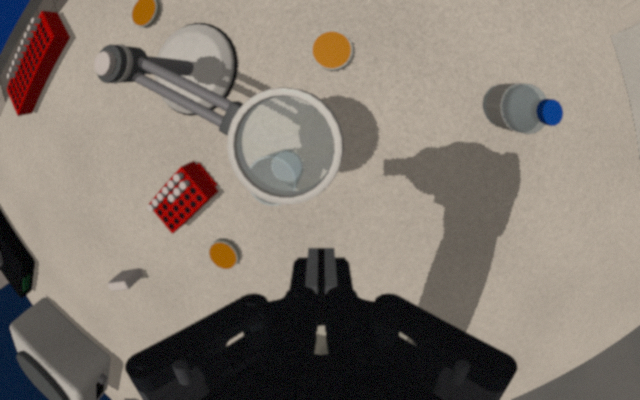

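View pics/s1.png

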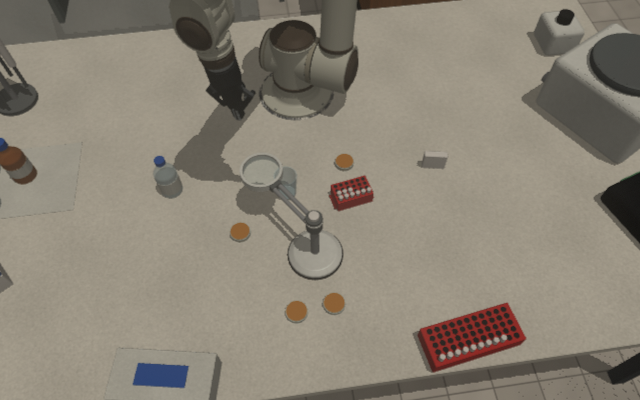

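The speed cap clipped that move, so the tool is now tilted about 7.5° and yawed -29°. Wrist view: switch at about (104,64), ring centre (285,146), target dish (332,50). I'll locate these from the wrist view and compute the correction.

```bash
cat >> h.py <<'E'
def wplane(c,u,v,z):
    dx,dy=u-c["cx"],v-c["cy"];r=np.hypot(dx,dy);t=r/c["fx"]
    d=c["T"][:3,:3]@np.array([np.sin(t)*dx/r,np.sin(t)*dy/r,np.cos(t)]);p=c["T"][:3,3]
    return p+d*(z-p[2])/d[2]
def fix(target,rpy):
    r,o=rel(target);M=R.from_euler("xyz",o["tcp_rot"],degrees=True);G=R.from_euler("xyz",rpy,degrees=True)
    return r,np.degrees((M.inv()*G).as_rotvec())/6
E
python3 - <<'E'
from h import *
c=viewer.calibration("wrist")
for n,u,v,z in(("sw",104,63,.211),("lens",285,146,.177),("dish",332,50,.013),("beaker bottom",286,160,0)):print(n,wplane(c,u,v,z).round(4))
print(fix([.42,-.15,.32],[180,0,-41]))
E
```

```text
sw [ 0.6276 -0.025   0.211 ]
lens [ 0.4454 -0.1436  0.177 ]
dish [ 0.5316 -0.2241  0.013 ]
beaker bottom [ 0.4214 -0.0802  0.    ]
(array([ 0.31193344, -0.58572229,  0.0735922 ]), array([-1.23727443,  0.15221336,  2.00437542]))
```

Call:
{"op": "arm_command", "data": {
  "motion": [
    [0,[0,0,0],[-0.62,0.08,1.0]],
    [0,[0,0,0],[-0.62,0.08,1.0]],
    [0,[0,0,0],[0,0,0]]
  ]
}}

```text
time: 3.7
ee_pos: [0.3443, -0.2333, 0.3201]
tcp_rot: [-176.9, 0.2, -36.2]
wrist_force: [0.1, 0.3, -0.3]
opening: 0.0
```

```bash
python3 - <<'E'
from h import *
print(fix([.506,-.041,.30],[180,0,-41]),bot.get_obs()["tcp_rot"])
E
```

```text
(array([ 0.28309842, -4.15334373,  0.55990199]), array([-0.51768557,  0.0497409 ,  0.79969436])) [-1.76885016e+02  1.67998744e-01 -3.61960800e+01]
```

```bash
python3 - <<'E'
from h import *
o=bot.get_obs();print(o["q"].round(1),o["qd"].round(1),o["ee_pos"],o["tcp_rot"])
E
```

```text
[-36.3 -10.    5.7 105.9   3.1 179.9] [ 1.9  0.3  0.  -0.1  1.8  0.1] [ 0.3443136  -0.23328478  0.32005265] [-1.76885016e+02  1.67998744e-01 -3.61960800e+01]
```

Call:
{"op": "arm_command", "data": {
  "motion": [
    [0,[0,0,0],[0,0,0]],
    [0,[0,0,0],[0,0,0]]
  ]
}}

```text
time: 3.95
ee_pos: [0.3455, -0.2317, 0.32]
tcp_rot: [-176.8, 0.2, -36.0]
wrist_force: [1.2, -0.8, -0.4]
opening: 0.0001
```

```bash
python3 - <<'E'
from h import *
o=bot.get_obs();print(o["q"].round(1),o["qd"].round(1),o["ee_pos"],o["tcp_rot"])
E
```

```text
[-36.  -10.    5.7 105.9   3.2 179.9] [ 0.2  0.1 -0.1  0.1 -0.2 -0. ] [ 0.34551904 -0.23173293  0.32001231] [-1.76829721e+02  1.75561612e-01 -3.59621365e+01]
```

Joint 6 has reached its 180° limit, because yaw = q1 − q6 + 180. I'll switch to yaw = +49, where the push is along tool +y and q6 stays mid-range. Tilt gets fixed as part of the turn.

Call:
{"op": "arm_command", "data": {
  "motion": [
    [0,[0,0,0],[-0.52,0,-1]],
    [0,[0,0,0],[0,0,-1]],
    [0,[0,0,0],[0,0,-1]],
    [0,[0,0,0],[0,0,-1]],
    [0,[0,0,0],[0,0,-1]],
    [0,[0,0,0],[0,0,-1]],
    [0,[0,0,0],[0,0,-1]],
    [0,[0,0,0],[0,0,-1]],
    [0,[0,0,0],[0,0,-1]],
    [0,[0,0,0],[0,0,-1]],
    [0,[0,0,0],[0,0,-1]],
    [0,[0,0,0],[0,0,-1]]
  ]
}}

```text
time: 5.45
ee_pos: [0.3456, -0.2316, 0.32]
tcp_rot: [-180.0, -0.0, 36.3]
wrist_force: [-0.4, -0.1, 0.3]
opening: 0.0
```

Call:
{"op": "arm_command", "data": {
  "motion": [
    [0,[0,0,0],[0,0,-1]],
    [0,[0,0,0],[0,0,-1]],
    [0,[0,0,0],[0,0,0]]
  ]
}}

```text
time: 5.82
ee_pos: [0.3455, -0.2317, 0.32]
tcp_rot: [-180.0, -0.0, 48.0]
wrist_force: [-0.3, -0.7, -0.0]
opening: 0.0001
```

```bash
python3 - <<'E'
from h import *
a=np.radians(-147.2);post=np.array([.629,-.023])
P=post+.115*np.array([np.cos(a),np.sin(a)])+.055*np.array([np.sin(a),-np.cos(a)])
print(P,fix([*P,.30],[180,0,49]),bot.get_obs()["tcp_rot"],bot.get_obs()["q"].round(1))
E
```

```text
[ 0.50254089 -0.03906528] (array([ 4.13648262, -0.20236285,  0.33707494]), array([-0.00318014, -0.00738879, -0.16534096])) [-1.79980536e+02 -4.41653394e-02  4.80079467e+01] [-33.9 -10.1   5.7 105.8   0.   98.1]
```

Call:
{"op": "arm_command", "data": {
  "motion": [
    [0,[0.5,-0.03,0.04],[0,0,0]],
    [0,[0.5,-0.03,0.04],[0,0,0]],
    [0,[0.5,-0.03,0.04],[0,0,0]],
    [0,[0.5,-0.03,0.04],[0,0,0]],
    [0,[0.5,-0.03,0.04],[0,0,0]],
    [0,[0.5,-0.03,0.04],[0,0,0]],
    [0,[0.5,-0.02,0.04],[0,0,0]],
    [0,[0.5,0,0.04],[0,0,0]],
    [0,[0.14,0,0],[0,0,0]],
    [0,[0,0,0],[0,0,0]]
  ]
}}

```text
time: 7.08
ee_pos: [0.5025, -0.0393, 0.3009]
tcp_rot: [-180.0, -0.0, 48.0]
wrist_force: [-1.0, -0.6, 0.1]
opening: -0.0
```

```bash
python3 - <<'E'
from h import *
P=[.5025,-.039]
print(P,fix([*P,.145],[180,0,49]),bot.get_obs()["ee_pos"],bot.get_obs()["q"].round(1))
cv2.imwrite("pics/s2.png",cv2.resize(viewer.camera("scene")[90:300,180:440],None,fx=3,fy=3))
cv2.imwrite("pics/d2.png",cv2.resize(viewer.camera("side")[100:260,240:500],None,fx=3,fy=3))
E
```

```text
[0.5025, -0.039] (array([ 2.83943602e-03, -1.75194725e-03,  2.59790926e+00]), array([-0.00558434, -0.00079157, -0.16977436])) [ 0.50252375 -0.03926702  0.30087445] [ -4.5   0.9  13.7 102.8   0.  127.5]
```

View pics/s2.png

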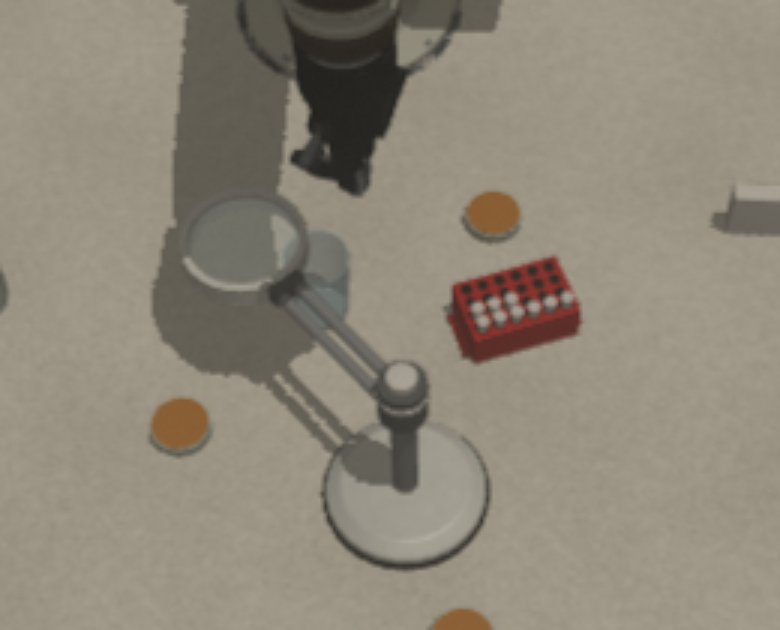

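View pics/d2.png

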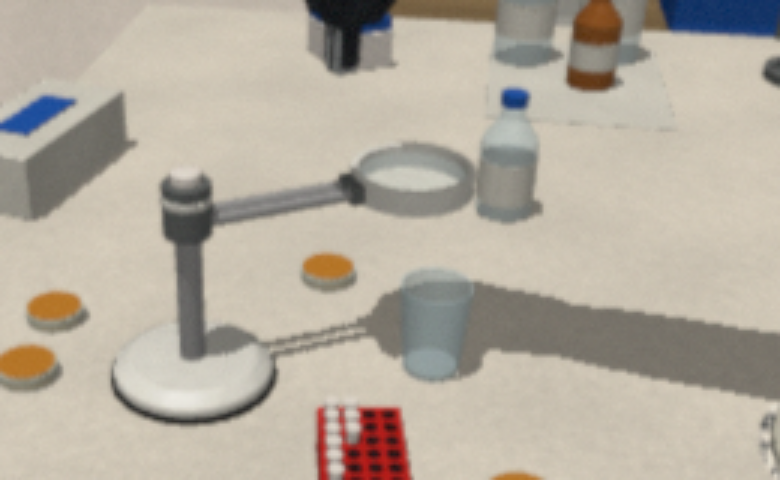

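Fingers are above the robot side of the arm, clear of the beaker. Now lowering to z≈0.145.

Call:
{"op": "arm_command", "data": {
  "motion": [
    [0,[0,0,0.6],[0,0,0]],
    [0,[0,0,0.6],[0,0,0]],
    [0,[0,0,0.6],[0,0,0]],
    [0,[0,0,0.5],[0,0,0]],
    [0,[0,0,0.3],[0,0,0]],
    [0,[0,0,0],[0,0,0]]
  ]
}}

```text
time: 7.92
ee_pos: [0.502, -0.0398, 0.1445]
tcp_rot: [-179.9, 0.0, 47.9]
wrist_force: [-0.7, -0.2, 0.4]
opening: 0.0004
```

```bash
python3 - <<'E'
from h import *
o=bot.get_obs();print(o["ee_pos"],o["tcp_rot"],o["wrist_force"])
cv2.imwrite("pics/s3.png",cv2.resize(viewer.camera("scene")[90:300,180:440],None,fx=3,fy=3))
cv2.imwrite("pics/d3.png",cv2.resize(viewer.camera("side")[100:260,240:500],None,fx=3,fy=3))
# plan: centre-line angle phi, finger centre offset
post=np.array([.629,-.023])
M=R.from_euler("xyz",o["tcp_rot"],degrees=True)
for ph in (-147,-137,-127,-121,-116):
    a=np.radians(ph);th=np.radians(48-(ph+180));h=.0145*abs(np.cos(th))+.011*abs(np.sin(th))
    P=post+.115*np.array([np.cos(a),np.sin(a)])+(.015+h)*np.array([np.sin(a),-np.cos(a)])
    print(ph,P.round(4),(M.inv().apply(np.array([*P,o["ee_pos"][2]])-o["ee_pos"])/.06).round(3))
E
```

```text
[ 0.5019642  -0.03979204  0.14454187] [-1.79937017e+02  1.14931880e-02  4.79364529e+01] [-0.72863968 -0.16288279  0.3674397 ]
-147 [ 0.5152 -0.0589] [-0.089  0.377 -0.   ]
-137 [ 0.5242 -0.0792] [-0.24   0.715 -0.001]
-127 [ 0.5355 -0.0965] [-3.280e-01  1.049e+00 -1.000e-03]
-121 [ 0.5429 -0.1054] [-3.55e-01  1.24e+00 -1.00e-03]
-116 [ 0.5499 -0.1123] [-3.630e-01  1.403e+00 -1.000e-03]
```

View pics/s3.png

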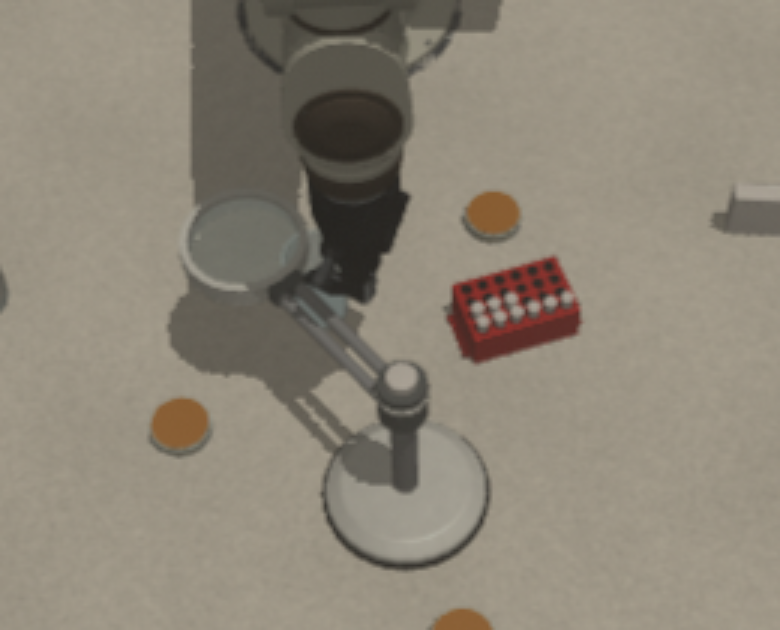

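View pics/d3.png

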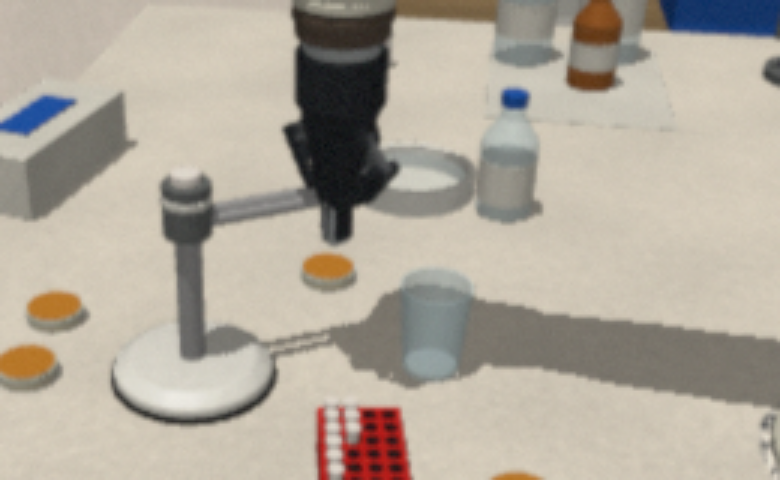

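Fingertip is beside the arm at mid-rod, with the knuckles above it. Pushing now, part of the way first.

Call:
{"op": "arm_command", "data": {
  "motion": [
    [0,[-0.05,0.12,0],[0,0,0]],
    [0,[-0.05,0.12,0],[0,0,0]],
    [0,[-0.05,0.1,0],[0,0,0]],
    [0,[-0.04,0.1,0],[0,0,0]],
    [0,[-0.04,0.1,0],[0,0,0]],
    [0,[-0.04,0.1,0],[0,0,0]],
    [0,[-0.03,0.1,0],[0,0,0]],
    [0,[-0.02,0.1,0],[0,0,0]],
    [0,[-0.01,0.1,0],[0,0,0]],
    [0,[0,0.05,0],[0,0,0]],
    [0,[0,0,0],[0,0,0]]
  ]
}}

```text
time: 9.4
ee_pos: [0.5337, -0.0942, 0.1449]
tcp_rot: [180.0, -0.0, 48.0]
wrist_force: [0.4, 1.0, 0.7]
opening: -0.0003
```

```bash
python3 - <<'E'
from h import *
o=bot.get_obs();print(o["ee_pos"],o["tcp_rot"],o["wrist_force"])
cv2.imwrite("pics/s4.png",cv2.resize(viewer.camera("scene")[90:300,180:440],None,fx=3,fy=3))
cv2.imwrite("pics/d4.png",cv2.resize(viewer.camera("side")[100:260,240:500],None,fx=3,fy=3))
cv2.imwrite("pics/w4.png",viewer.camera("wrist"))
E
```

```text
[ 0.5336802  -0.09423251  0.14492358] [ 1.79989004e+02 -1.38563680e-02  4.79659502e+01] [0.4074207  1.00696163 0.72254343]
```

View pics/s4.png

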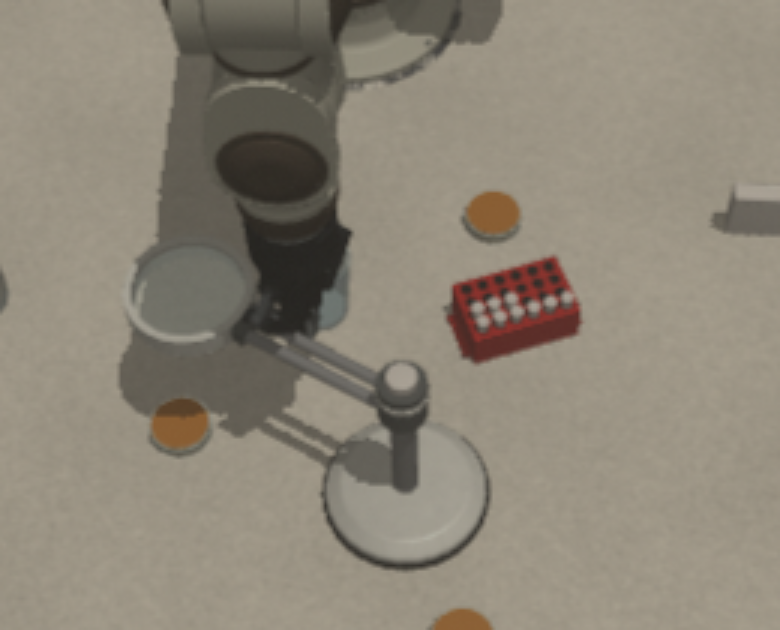

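View pics/w4.png

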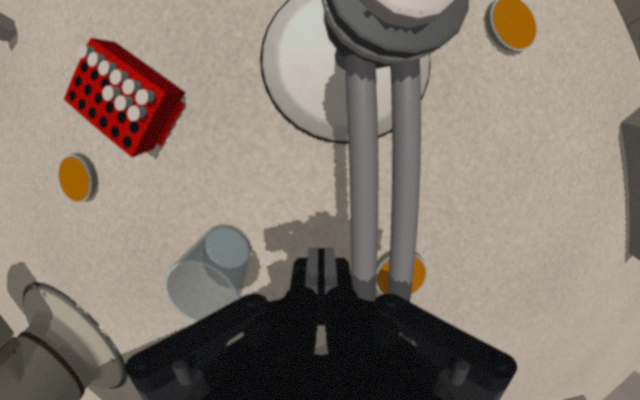

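The arm has turned and only the outer rod is in contact. The ring is at scene-zoom (188,292), i.e. (242.7,187.3) full frame, and the target dish is at zoom (180,423). In the wrist view, the dish shows at (401,273) between and beneath the rods.

```bash
python3 - <<'E'
from h import *
post=np.array([.6343,-.0212]) # scene-only post
l=plane("scene",242.2,186.8,.177)[:2];a=np.degrees(np.arctan2(*(l-post)[::-1]));print(l,a,np.hypot(*(l-post)))
post=np.array([.629,-.023]);o=bot.get_obs();M=R.from_euler("xyz",o["tcp_rot"],degrees=True)
e=o["ee_pos"];
c=viewer.calibration("wrist")
A=[wplane(c,(348+376)/2,100,.169),wplane(c,(352+381)/2,260,.169),wplane(c,(392+420)/2,100,.169),wplane(c,(390+414)/2,260,.169)]
print(np.round(A,4),[np.degrees(np.arctan2(*(A[i+1]-A[i])[1::-1])) for i in(0,2)])
for ph in (-127,-125,-123,-120,-118,-116,-114):
    a=np.radians(ph);th=np.radians(48-(ph+180));h=.0145*abs(np.cos(th))+.011*abs(np.sin(th))
    P=post+.115*np.array([np.cos(a),np.sin(a)])+(.015+h)*np.array([np.sin(a),-np.cos(a)])
    print(ph,(M.inv().apply(np.array([*P,e[2]])-e)/.06).round(3))
E
```

```text
[ 0.49826103 -0.19213899] -128.51394815108995 0.21846450360664316
[[ 0.6014 -0.0423  0.169 ]
 [ 0.5592 -0.0962  0.169 ]
 [ 0.6147 -0.0534  0.169 ]
 [ 0.571  -0.1076  0.169 ]] [np.float64(-128.10348056913145), np.float64(-128.88965690738706)]
-127 [-0.011  0.053  0.   ]
-125 [-0.022  0.115  0.   ]
-123 [-0.032  0.179  0.   ]
-120 [-0.041  0.276  0.   ]
-118 [-0.045  0.341  0.   ]
-116 [-0.047  0.406  0.   ]
-114 [-0.046  0.472  0.   ]
```

Arm direction measures -128.5° in both views, matching the contact model. The dish bearing is -115.8°, so I need +0.41 units more.

Call:
{"op": "arm_command", "data": {
  "motion": [
    [0,[-0.02,0.08,0],[0,0,0]],
    [0,[-0.02,0.08,0],[0,0,0]],
    [0,[-0.01,0.08,0],[0,0,0]],
    [0,[0,0.06,0],[0,0,0]],
    [0,[0,0.05,0],[0,0,0]],
    [0,[0,0.04,0],[0,0,0]],
    [0,[0,0.02,0],[0,0,0]],
    [0,[0,0,0],[0,0,0]],
    [0,[0,0,0],[0,0,0]]
  ]
}}

```text
time: 10.68
ee_pos: [0.5498, -0.1127, 0.1451]
tcp_rot: [180.0, -0.0, 48.0]
wrist_force: [-0.6, 1.2, 0.1]
opening: 0.0002
```

```bash
python3 - <<'E'
from h import *
o=bot.get_obs();print(o["ee_pos"],o["tcp_rot"],o["wrist_force"])
cv2.imwrite("pics/s5.png",cv2.resize(viewer.camera("scene")[90:300,180:440],None,fx=3,fy=3))
cv2.imwrite("pics/d5.png",cv2.resize(viewer.camera("side")[100:260,240:500],None,fx=3,fy=3))
cv2.imwrite("pics/w5.png",viewer.camera("wrist"))
E
```

```text
[ 0.54978024 -0.11269387  0.14505322] [ 1.79989987e+02 -2.48589919e-02  4.79805034e+01] [-0.58054541  1.23217546  0.08561634]
```

View pics/s5.png

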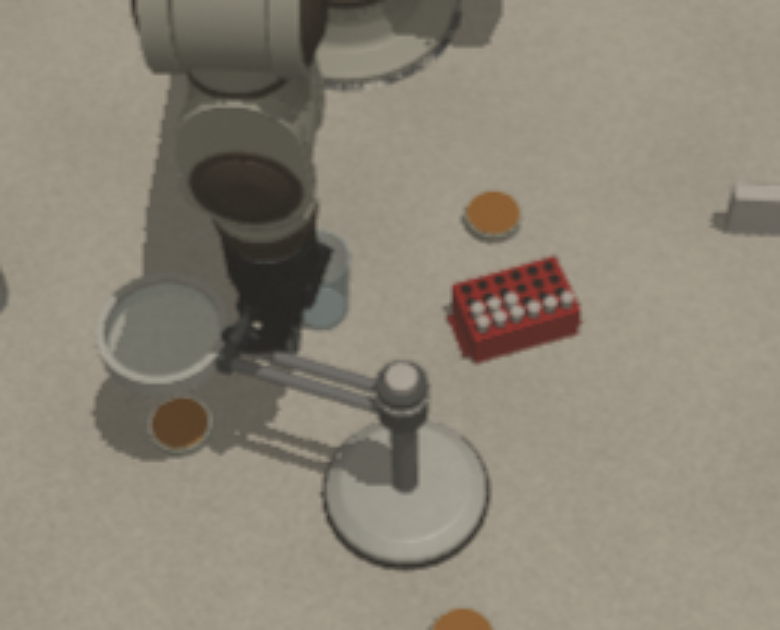

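View pics/w5.png

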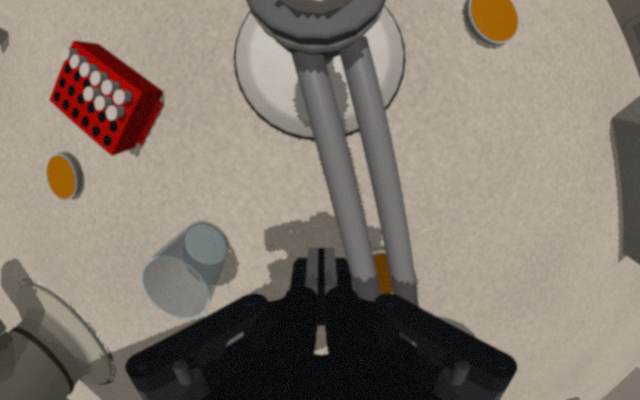

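View pics/d5.png

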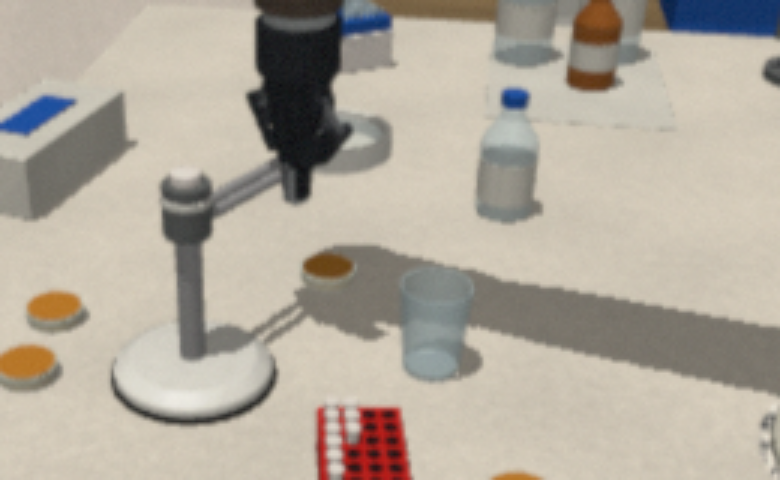

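Ring centre is at about scene-zoom (162.5,329), full frame (234,199.5). The beaker and the dishes haven't moved. Measuring the arm direction from the rods and the ring.

```bash
python3 - <<'E'
from h import *
post=np.array([.6343,-.0212])
l=plane("scene",233.8,199.3,.177)[:2];a=np.degrees(np.arctan2(*(l-post)[::-1]));print(l,a,np.hypot(*(l-post)))
c=viewer.calibration("wrist");g=cv2.imread("pics/w5.png",0).astype(int)
for v in(100,150,200,250):print(v,g[v,295:425:3])
A=[wplane(c,318,100,.169),wplane(c,361,260,.169),wplane(c,366,100,.169),wplane(c,400,260,.169)]
print(np.round(A,4),[np.degrees(np.arctan2(*(A[i+1]-A[i])[1::-1])) for i in(0,2)])
e=[((.532,-.224),.03,.015,(255,0,255))]
im=cv2.resize(cv2.imread("pics/s5.png"),(260,210),interpolation=cv2.INTER_AREA);f=np.zeros((400,640,3),np.uint8);f[90:300,180:440]=im
overlay("scene",f,(.631,-.022),np.radians(-115.8),"pics/o5.png",(190,140,350,290),5,e)
E
```

```text
[ 0.53427576 -0.21600637] -117.17844394868081 0.21898486114138244
100 [108 105 103  83  90 100 108 117 126 123 119 111  97  88  98 104 106 130
 174 103  84  96 106 114 121 121 117 113 100 107 139 129  63 150 162 159
 163 161 163 160 158 161 162 160]
150 [167 166 162 163 162 167 171 154  82  93 104 109 118 119 116 110 103  92
 110 166 164 164 163 101  84  97 104 113 113 116 114 111  94 145 160 166
 168 159 164 166 163 163 165 161]
200 [163 164 168 168 166 166 165 162 166 168 163 168 105  88 101 111 114 116
 117 111 104  92 120 166 169 167 163  78  88 100 110 113 114 115 112 100
 130 170 165 163 164 166 164 166]
250 [101 102  97 102  93  71  72  69  27  13  64  74  73  89 100  97  97  82
  98 108 111 115 117 109 101  88  93 105 118 117  87  84  96 107 114 116
 115 110  99 151 164 167 159 163]
[[ 0.6051 -0.0501  0.169 ]
 [ 0.5735 -0.1132  0.169 ]
 [ 0.6188 -0.0621  0.169 ]
 [ 0.5865 -0.1256  0.169 ]] [np.float64(-116.5199978499764), np.float64(-116.8962900695903)]
```

View pics/o5.png

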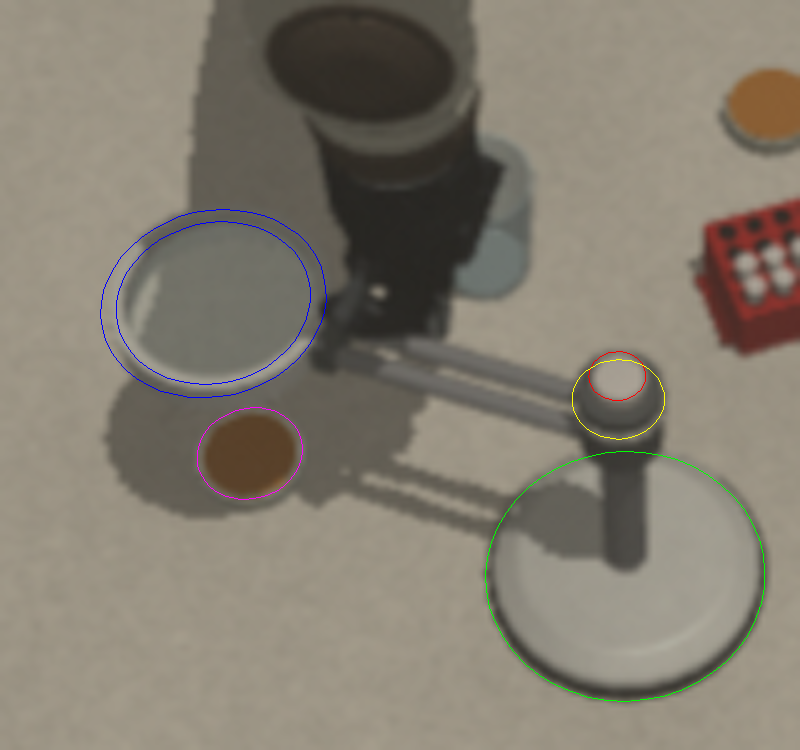

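Rods read -116.7° and the ring overlay fits. The lens is at about (.530,-.219) against the dish at (.532,-.224), roughly 5 mm off. That is well inside the tolerance, so I'm retreating and rising.

Call:
{"op": "arm_command", "data": {
  "motion": [
    [0,[0,-0.2,0],[0,0,0]],
    [0,[0,-0.4,0],[0,0,0]],
    [0,[0,-0.3,0],[0,0,0]],
    [0,[0,0,-0.6],[0,0,0]],
    [0,[0,0,-0.6],[0,0,0]],
    [0,[0,0,-0.6],[0,0,0]],
    [0,[0,0,-0.6],[0,0,0]],
    [0,[0,0,-0.2],[0,0,0]],
    [0,[0,0,0],[0,0,0]],
    [0,[0,0,0],[0,0,0]]
  ]
}}

```text
time: 12.08
ee_pos: [0.5093, -0.0764, 0.2996]
tcp_rot: [-179.9, 0.0, 48.0]
wrist_force: [-0.0, -0.4, 0.8]
opening: -0.0003
```

```bash
python3 - <<'E'
from h import *
o=bot.get_obs();print(o["ee_pos"],o["tcp_rot"],o["wrist_force"])
c=viewer.calibration("wrist");np.savez("c6.npz",**c)
cv2.imwrite("pics/w6.png",viewer.camera("wrist"))
f=viewer.camera("scene");cv2.imwrite("pics/s6.png",f)
g=viewer.camera("side");cv2.imwrite("pics/d6.png",g)
e=[((.532,-.224),.03,.015,(255,0,255))]
overlay("side",g,(.629,-.022),np.radians(-116.7),"pics/o6.png",(260,120,440,250),4,e)
E
```

```text
[ 0.5092902  -0.07639093  0.29956863] [-1.79901225e+02  2.57511735e-02  4.79861463e+01] [-0.01170388 -0.43277338  0.75075473]
```

View pics/w6.png

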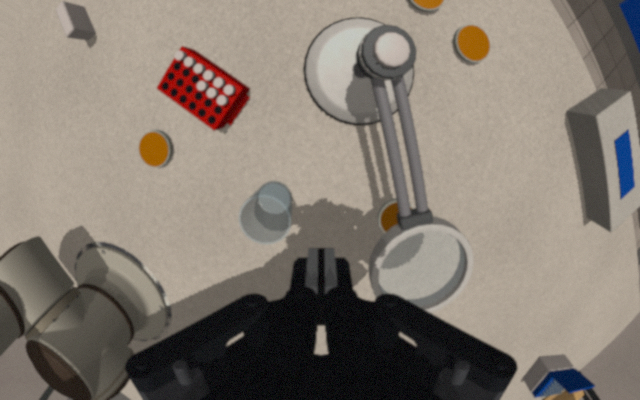

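View pics/o6.png

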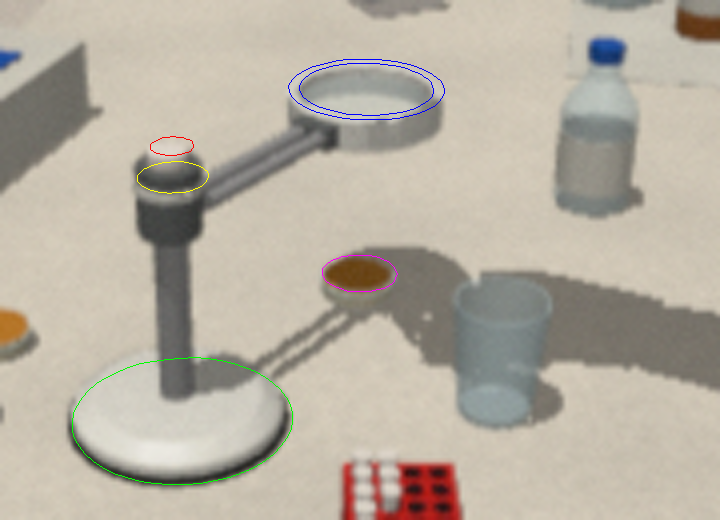

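Wrist view: switch top at about (392,49), ring centre about (420,264). The side overlay fits. Cross-checking from the wrist view and planning the press.

```bash
python3 - <<'E'
from h import *
c=viewer.calibration("wrist");w=cv2.imread("pics/w6.png")
s=wplane(c,392,49,.211);l=wplane(c,420,263,.177);print("sw",s,"lens",l,np.hypot(*(l-s)[:2]),np.degrees(np.arctan2(*(l-s)[1::-1])))
A=[wplane(c,(376+399)/2,100,.17),wplane(c,(394+414)/2,190,.17)]
print([a.round(4) for a in A],np.degrees(np.arctan2(*(A[1]-A[0])[1::-1])))
print(tri(("scene",313.5,215.8),("side",301.8,159)))
print(fix([.629,-.023,.26],[180,0,48]))
E
```

```text
sw [ 0.63050553 -0.0205562   0.211     ] lens [ 0.53433004 -0.20103118  0.177     ] 0.2045016963506556 -118.0532468592302
[array([ 0.6084, -0.0538,  0.17  ]), array([ 0.5678, -0.1287,  0.17  ])] -118.47430456335152
(array([ 0.63029905, -0.02049635,  0.20346482]), np.float64(0.0010229371056479236))
(array([1.99723157, 0.88710215, 0.66305899]), array([-0.01495228,  0.00323727, -0.00241348]))
```

The wrist reading gives -118.2°, against -116.7° from the others. Since the lens must be right before pressing, I'll get a view from above the lens.

```bash
python3 - <<'E'
from h import *
c=viewer.calibration("wrist");o=bot.get_obs();M=R.from_euler("xyz",o["tcp_rot"],degrees=True)
off=M.inv().apply(c["T"][:3,3]-o["ee_pos"]);ax=M.inv().apply(c["T"][:3,2]);print(off,ax,c["T"][:3,3])
# want camera above (.53,-.22) 
t=np.array([.53,-.22])-(c["T"][:3,3]-o["ee_pos"])[:2];print(t,np.hypot(*t));print(fix([*t,.33],[180,0,48]))
E
```

```text
[ 0.08473395  0.00032    -0.14264333] [-3.27323768e-01 -6.86266486e-04  9.44911996e-01] [ 0.5664527  -0.0138126   0.44252138]
[ 0.47284995 -0.28262755] 0.5508769482753567
(array([-2.96001517,  1.84790578, -0.50343204]), array([-0.01495228,  0.00323727, -0.00241348]))
```

Call:
{"op": "arm_command", "data": {
  "motion": [
    [0,[-0.1,0,-0.5],[0,0,0]],
    [0,[-0.4,0.26,0],[0,0,0]],
    [0,[-0.4,0.26,0],[0,0,0]],
    [0,[-0.4,0.26,0],[0,0,0]],
    [0,[-0.4,0.26,0],[0,0,0]],
    [0,[-0.4,0.26,0],[0,0,0]],
    [0,[-0.4,0.26,0],[0,0,0]],
    [0,[-0.4,0.26,0],[0,0,0]],
    [0,[0,0,0],[0,0,0]],
    [0,[0,0,0],[0,0,0]]
  ]
}}

```text
time: 13.48
ee_pos: [0.4742, -0.2785, 0.3305]
tcp_rot: [-179.9, -0.0, 48.0]
wrist_force: [0.4, -0.0, 0.1]
opening: 0.0001
```

```bash
python3 - <<'E'
from h import *
o=bot.get_obs();print(o["ee_pos"],o["tcp_rot"])
c=viewer.calibration("wrist");w=viewer.camera("wrist");cv2.imwrite("pics/w7.png",w);print(c["T"][:3,3])
E
```

```text
[ 0.47424123 -0.27853757  0.33052855] [-1.79947764e+02 -3.71846506e-02  4.79721176e+01]
[ 0.53123348 -0.21594967  0.47322578]
```

View pics/w7.png

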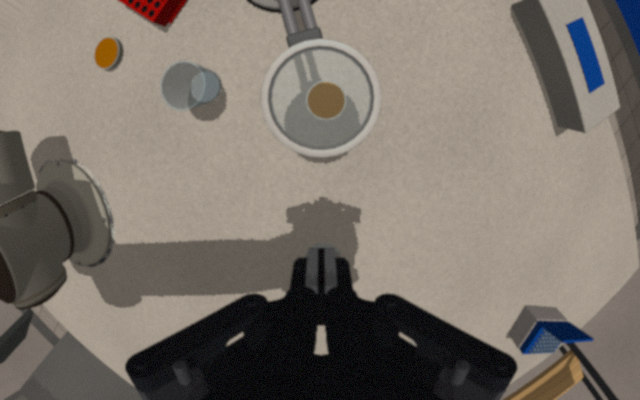

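Now I'm looking straight down through the lens: the ring is at about (321,97) and the amber dish at about (326,100), nearly concentric. Quantifying it:

```bash
python3 - <<'E'
from h import *
c=viewer.calibration("wrist");w=cv2.imread("pics/w7.png")
for b in blobs(w,(8,60,60),(25,255,255)):
    if 250<b[1][0]<400: print("dish",b)
hsv=cv2.cvtColor(w,cv2.COLOR_BGR2HSV)
m=cv2.inRange(w[30:170,250:395],(190,190,190),(255,255,255));n,l,s,ce=cv2.connectedComponentsWithStats(m);i=1+s[1:,4].argmax();print(s[i],ce[i]+[250,30])
ys,xs=np.where(l==i);e=cv2.fitEllipse(cv2.convexHull(np.c_[xs,ys].astype(np.int32)));print(e)
L=wplane(c,e[0][0]+250,e[0][1]+30,.177);D=wplane(c,326,100.3,.014);print(L,D,(L-D)[:2],np.hypot(*(L-D)[:2]))
E
```

```text
dish (np.int32(1046), array([325.7,  99.8]), array([308,  82,  37,  37], dtype=int32))Traceback (most recent call last):
  File "<stdin>", line 6, in <module>
ValueError: attempt to get argmax of an empty sequence
```

```bash
python3 - <<'E'
from h import *
c=viewer.calibration("wrist");w=cv2.imread("pics/w7.png");g=cv2.cvtColor(w,cv2.COLOR_BGR2GRAY)
cir=cv2.HoughCircles(cv2.GaussianBlur(g,(3,3),0)[20:175,240:400],cv2.HOUGH_GRADIENT,1,5,param1=100,param2=25,minRadius=45,maxRadius=66)
for x,y,r in cir[0][:4]:
    L=wplane(c,x+240,y+20,.177);D=wplane(c,325.7,99.8,.014);print(x+240,y+20,r,L.round(4),D.round(4),(L-D)[:2],np.hypot(*(L-D)[:2]))
E
```

```text
321.5 97.5 51.9 [ 0.5311 -0.2162  0.177 ] [ 0.5334 -0.2231  0.014 ] [-0.00221277  0.00693286] 0.007277427232383415
316.5 102.5 54.4 [ 0.5244 -0.2166  0.177 ] [ 0.5334 -0.2231  0.014 ] [-0.00890956  0.00653062] 0.011046687505178045
323.5 92.5 53.3 [ 0.5357 -0.2139  0.177 ] [ 0.5334 -0.2231  0.014 ] [0.00238513 0.00923591] 0.00953891143603729
323.5 103.5 52.8 [ 0.5287 -0.2217  0.177 ] [ 0.5334 -0.2231  0.014 ] [-0.00465436  0.00140478] 0.004861733593090639
```

Lens-to-dish offset is about 7 mm, mostly radial, which is good. Next is the switch at about (0.630,-0.021).

```bash
python3 - <<'E'
from h import *
print(fix([.630,-.0215,.26],[180,0,48]))
E
```

```text
(array([ 4.91564226, -0.93444641,  1.18273056]), array([-0.00533286, -0.00644913,  0.00105659]))
```

Call:
{"op": "arm_command", "data": {
  "motion": [
    [0,[0.4,-0.1,0],[0,0,0]],
    [0,[0.5,-0.1,0],[0,0,0]],
    [0,[0.5,-0.1,0],[0,0,0]],
    [0,[0.5,-0.1,0],[0,0,0]],
    [0,[0.5,-0.1,0],[0,0,0]],
    [0,[0.5,-0.1,0],[0,0,0]],
    [0,[0.5,-0.1,0],[0,0,0]],
    [0,[0.5,-0.1,0],[0,0,0]],
    [0,[0.5,-0.1,0],[0,0,0]],
    [0,[0.4,-0.04,0],[0,0,0]],
    [0,[0.12,0,0],[0,0,0]],
    [0,[0,0,0],[0,0,0]]
  ]
}}

```text
time: 15.02
ee_pos: [0.6299, -0.0214, 0.3309]
tcp_rot: [-180.0, -0.0, 48.0]
wrist_force: [-0.8, 0.4, 0.3]
opening: -0.0001
```

```bash
python3 - <<'E'
from h import *
print(fix([.630,-.0215,.218],[180,0,48]),bot.get_obs()["q"].round(1))
cv2.imwrite("pics/w8.png",viewer.camera("wrist"))
E
```

```text
(array([-5.22415631e-04,  3.57695802e-03,  1.88211605e+00]), array([-0.00350325, -0.00276084,  0.00747712])) [ -2.   21.5  41.3 109.8   0.  130. ]
```

View pics/w8.png

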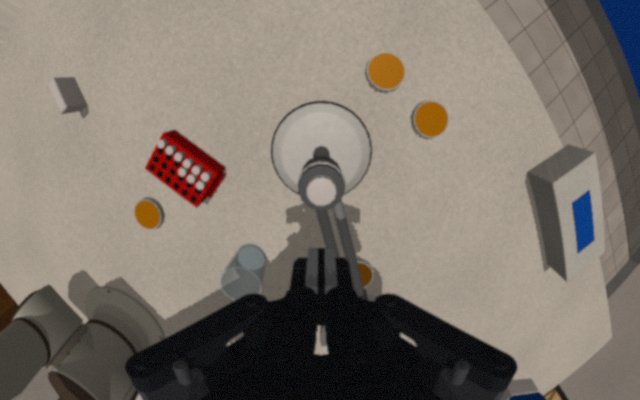

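The button is at (321.5,191), in line with the fingers' column at 321.

```bash
python3 - <<'E'
from h import *
c=viewer.calibration("wrist");print(wplane(c,321.5,191,.211),bot.get_obs()["ee_pos"])
E
```

```text
[ 0.63170831 -0.02072292  0.211     ] [ 0.62964708 -0.02193544  0.33117562]
```

Call:
{"op": "arm_command", "data": {
  "motion": [
    [0,[0,0,0.5],[0,0,0]],
    [0,[0,0,0.5],[0,0,0]],
    [0,[0,0,0.5],[0,0,0]],
    [0,[0,0,0.3],[0,0,0]],
    [0,[0,0,0],[0,0,0]]
  ]
}}

```text
time: 15.7
ee_pos: [0.6289, -0.0226, 0.2222]
tcp_rot: [-179.9, 0.0, 47.9]
wrist_force: [-0.7, -0.6, 0.2]
opening: 0.0001
```

Call:
{"op": "arm_command", "data": {
  "motion": [
    [0,[0.04,0,0.1],[0,0,0]],
    [0,[0,0,0.07],[0,0,0]],
    [0,[0,0,0.05],[0,0,0]],
    [0,[0,0,0.03],[0,0,0]],
    [0,[0,0,0],[0,0,0]]
  ]
}}

```text
time: 16.32
ee_pos: [0.6318, -0.02, 0.2085]
tcp_rot: [180.0, -0.1, 48.0]
wrist_force: [1.0, -0.3, 3.3]
opening: -0.0002
```

Contact at about 2.5 mm of travel and 3.3 N. Going on to full travel.

Call:
{"op": "arm_command", "data": {
  "motion": [
    [0,[0,0,0.04],[0,0,0]],
    [0,[0,0,0.03],[0,0,0]],
    [0,[0,0,0.02],[0,0,0]],
    [0,[0,0,0],[0,0,0]]
  ]
}}

```text
time: 16.82
ee_pos: [0.6318, -0.02, 0.2049]
tcp_rot: [179.9, -0.1, 48.0]
wrist_force: [-1.9, -0.8, 15.0]
opening: 0.0
```

15 N at z = 0.2049 is the hard stop, so the switch is fully down. Releasing.

Call:
{"op": "arm_command", "data": {
  "motion": [
    [0,[0,0,0],[0,0,0]],
    [0,[0,0,-0.15],[0,0,0]],
    [0,[0,0,-0.3],[0,0,0]],
    [0,[0,0,-0.6],[0,0,0]],
    [0,[0,0,-0.6],[0,0,0]],
    [0,[0,0,-0.6],[0,0,0]],
    [0,[0,0,0],[0,0,0]]
  ]
}}

```text
time: 17.7
ee_pos: [0.632, -0.02, 0.3401]
tcp_rot: [179.9, -0.2, 48.0]
wrist_force: [0.8, -0.2, -0.2]
opening: 0.0002
```

```bash
python3 - <<'E'
from h import *
o=bot.get_obs();print(o["ee_pos"],o["wrist_force"])
f=viewer.camera("scene");cv2.imwrite("pics/s9.png",f);g=viewer.camera("side");cv2.imwrite("pics/d9.png",g)
for n,im,p in(("scene",f,"pics/s6.png"),("side",g,"pics/d6.png")):
    b=cv2.imread(p)
    d=cv2.absdiff(im,b).max(2); d=(d>40).astype(np.uint8)
    k,l,s,c=cv2.connectedComponentsWithStats(d);print(n,[(s[i,4],c[i].round()) for i in range(1,k) if s[i,4]>25])
E
```

```text
[ 0.63204121 -0.01998074  0.34007059] [ 0.79211924 -0.19787646 -0.16296366]
scene [(np.int32(47), array([230.,   8.])), (np.int32(130), array([267.,   8.])), (np.int32(1310), array([308.,  21.])), (np.int32(394), array([335.,  15.])), (np.int32(360), array([280.,  28.])), (np.int32(92), array([356.,  20.])), (np.int32(1874), array([253.,  62.])), (np.int32(316), array([333.,  56.])), (np.int32(37), array([271.,  49.])), (np.int32(28), array([355.,  54.])), (np.int32(29), array([311.,  56.])), (np.int32(90), array([312.,  75.])), (np.int32(42), array([349.,  77.])), (np.int32(79), array([288.,  86.])), (np.int32(2914), array([312., 139.])), (np.int32(1026), array([277., 133.])), (np.int32(76), array([282., 110.])), (np.int32(833), array([236., 155.])), (np.int32(457), array([269., 170.])), (np.int32(345), array([231., 198.])), (np.int32(53), array([252., 203.])), (np.int32(29), array([276., 205.])), (np.int32(564), array([275., 227.])), (np.int32(60), array([272., 238.])), (np.int32(197), array([267., 245.]))]
side [(np.int32(3222), array([297.,  46.])), (np.int32(3234), array([355.,  52.])), (np.int32(3195), array([503.,  20.])), (np.int32(223), array([585.,   9.])), (np.int32(130), array([613.,  14.])), (np.int32(13013), array([589.,  89.])), (np.int32(29), array([341., 149.])), (np.int32(27), array([322., 158.])), (np.int32(44), array([327., 160.])), (np.int32(128), array([532., 182.])), (np.int32(33), array([555., 180.])), (np.int32(880), array([431., 200.])), (np.int32(838), array([559., 217.])), (np.int32(122), array([329., 203.])), (np.int32(46), array([336., 206.])), (np.int32(502), array([350., 211.])), (np.int32(203), array([578., 210.])), (np.int32(2399), array([480., 241.])), (np.int32(790), array([564., 245.])), (np.int32(1172), array([623., 264.])), (np.int32(162), array([534., 291.]))]
```

View pics/s9.png

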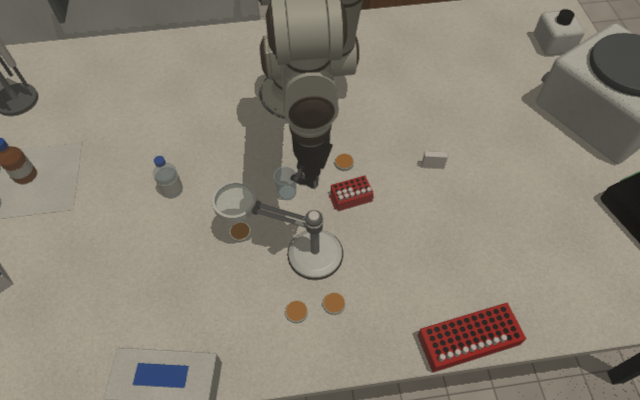

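View pics/d9.png

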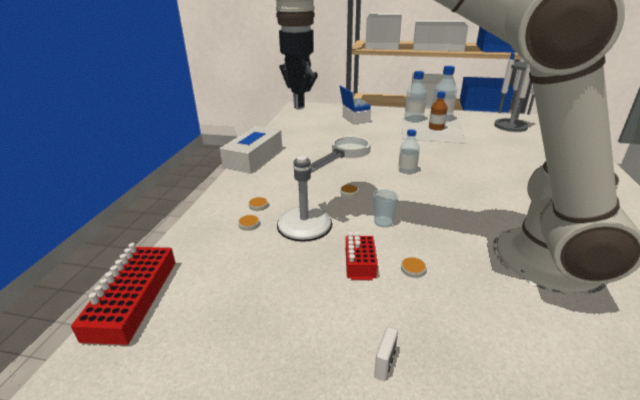

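Bystanders and dish look unmoved in both views. There were some pixel differences around the lens, probably shadow, so I'll repeat the top-down check of the lens.

Call:
{"op": "arm_command", "data": {
  "motion": [
    [0,[-0.4,0.1,0],[0,0,0]],
    [0,[-0.5,0.1,0],[0,0,0]],
    [0,[-0.5,0.1,0],[0,0,0]],
    [0,[-0.5,0.1,0],[0,0,0]],
    [0,[-0.5,0.1,0],[0,0,0]],
    [0,[-0.5,0.1,0],[0,0,0]],
    [0,[-0.5,0.1,0],[0,0,0]],
    [0,[-0.5,0.1,0],[0,0,0]],
    [0,[-0.5,0.1,0],[0,0,0]],
    [0,[-0.5,0.04,0],[0,0,0]],
    [0,[0,0,0],[0,0,0]],
    [0,[0,0,0],[0,0,0]]
  ]
}}

```text
time: 19.3
ee_pos: [0.4767, -0.2758, 0.3365]
tcp_rot: [-179.9, -0.0, 48.0]
wrist_force: [-0.4, -0.1, -0.2]
opening: -0.0001
```

```bash
python3 - <<'E'
from h import *
c=viewer.calibration("wrist");w=viewer.camera("wrist");cv2.imwrite("pics/w10.png",w);g=cv2.cvtColor(w,cv2.COLOR_BGR2GRAY)
b=[b for b in blobs(w,(8,60,60),(25,255,255)) if 250<b[1][0]<400 and b[1][1]<160];print(b)
D=wplane(c,*b[0][1],.014)
cir=cv2.HoughCircles(cv2.GaussianBlur(g,(3,3),0)[10:185,240:400],cv2.HOUGH_GRADIENT,1,5,param1=100,param2=25,minRadius=45,maxRadius=66)
for x,y,r in cir[0][:2]:
    L=wplane(c,x+240,y+10,.177);print(x+240,y+10,r,L.round(4),D.round(4),np.hypot(*(L-D)[:2]))
# bystander comparison vs start
for n in("scene","side"):
    a=cv2.imread(f"pics/{n}0.png");i=viewer.camera(n)
    for lo,hi,t in(((8,120,60),(22,255,255),"amber"),((0,130,80),(6,255,255),"red"),((105,120,60),(125,255,255),"blue")):
        print(n,t,[x[1].tolist() for x in blobs(a,lo,hi,60)],[x[1].tolist() for x in blobs(i,lo,hi,60)])
E
```

```text
[(np.int32(1015), array([325.8, 102.1]), array([308,  85,  36,  35], dtype=int32))]
320.5 101.5 51.1 [ 0.53   -0.2159  0.177 ] [ 0.5333 -0.2233  0.014 ] 0.007996510601652965
317.5 105.5 52.7 [ 0.5253 -0.2169  0.177 ] [ 0.5333 -0.2233  0.014 ] 0.010190151363172735
scene amber [[392.5, 2.2], [9.8, 156.2], [344.0, 160.4], [239.5, 230.5], [333.8, 302.0], [296.1, 310.4]] [[385.4, 2.7], [9.8, 156.3], [344.0, 160.3], [239.6, 230.3], [333.8, 302.1], [296.1, 310.4]]
scene red [[352.4, 193.3], [471.8, 335.9]] [[352.3, 193.4], [471.8, 335.9]]
scene blue [[160.4, 374.9]] [[160.4, 374.9]]
side amber [[438.9, 107.0], [436.2, 126.3], [348.8, 188.3], [257.5, 201.4], [248.1, 220.1], [413.3, 264.7]] [[438.9, 107.0], [436.1, 126.3], [349.0, 188.1], [257.5, 201.4], [248.1, 220.2], [413.3, 264.7]]
side red [[362.0, 260.9], [124.6, 300.6]] [[362.0, 260.7], [124.6, 300.7]]
side blue [[83.4, 113.2], [502.3, 38.1], [448.4, 69.9], [418.1, 74.7], [483.6, 96.0], [351.1, 100.5], [251.3, 137.7]] [[83.4, 113.2], [498.6, 33.5], [448.4, 69.9], [418.1, 74.7], [481.3, 93.9], [507.6, 99.2], [351.1, 100.4], [251.3, 137.8]]
```

View pics/w10.png

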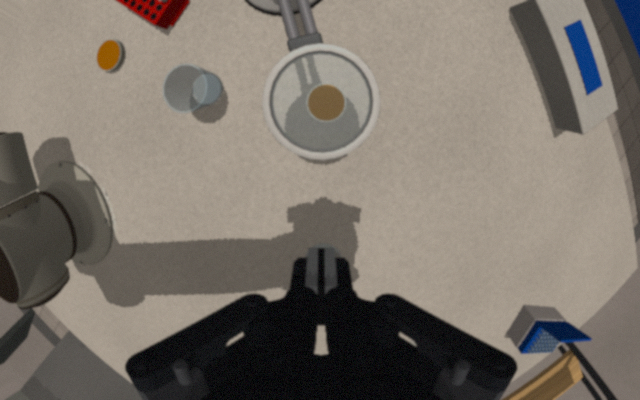

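The dish at (326,102) still sits inside the ring centred at about (321,101), 7–8 mm off centre. It, the rack and the other amber and red things are at their starting pixels. Handing in.

```bash
python3 -c "
from workcell import bot
print(bot.job_done())"
```

```text
the job is handed in; nothing more can be done
None
```

I pushed the magnifier's arm about 31° counter-clockwise with the shut fingertips, touching only the outer rod. I then backed off, pressed the lamp switch to its stop and let go. The job was handed in at about 19.5 s; it reports no verdict.

**Lens:** my last top-down view put the lens centre about 8 mm from the dish's centre (limit 20 mm), with the whole dish inside the ring. It read 7 mm before the press.

**Switch:** the fingertips reached z = 0.2049 m at 15 N, against 0.205 m for fully down. They then lifted clear. I did not measure that the switch came back up; I'm relying on its spring and on the wrist force returning to about zero.

**Other things:** the dish and the rack were within 0.3 pixel of where they started in both fixed cameras. The beaker, timer and bottle I checked only by eye, and they looked unmoved.

**Disagreements and problems:**
- One oblique wrist view read the arm at about -118°, against about -117° in the other views. The top-down view confirmed the lens was well placed.
- Single-view positions of tall parts differed by up to about 15 mm between the two fixed cameras. I relied on combining views instead.
- Early on, joint 6 reached its range limit and left the tool tilted about 7.5°. I corrected this in free space before touching anything.

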